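Sort tagged tea caddies into the pass and the reject rack

ROBOT

A 6-joint arm with a two-finger parallel gripper is mounted at the origin on a cart in front of the work surface, level with it; the furniture and walls round the work are solid. World frame = base frame: x ahead of the robot, y to its left, z up, the work surface at z = 0. Lengths are in m, angles in degrees, forces in N, time in s.
With the tool pointing down it reaches from about 0.35 to 0.875 m from the base axis. Payload 4.2 kg.
Tool frame: the origin (TCP) lies at the very end of the fingers, on their centre line; the grasp point (between the pads) lies 19 mm behind it; z points along the fingers, y is the line along which they close (so a half turn about z gives the same grasp; the last joint's range is limited). The gripper opens to 87 mm and grips with 3 to 60 N. Pads are 19 mm wide; open, the fingers measure 117 mm over their backs; the gripper's body (75 mm by 190 mm) begins 51 mm behind the grasp point.
Start: joints at [-52.162, 22.042, 0.453, 0, -68.411, -14.817], TCP at [0.244, -0.575, 0.223] pointing down, gripper open.
Joint ranges: [-179.83, 179.83], [-69.29, 118.12], [-61.27, 80.66], [-181.25, 117.63], [-171.15, -9.14], [-177.46, 177.46]. Speed limits (degrees/s): [159.86, 159.86, 180, 180, 180, 180].

INTERFACE

Orientations are given as a 3x3 rotation matrix whose columns are the frame's x, y, z axes.
In Python, from station import r gives the robot as it stands.
- The arm moves only by the tool jog_arm, never from a script. Its argument "plan" is text: rows parted by semicolons, each of 7 numbers parted by spaces: the shift along the tool's x, y, z normalised to -1 to 1, where 1 is 0.025 m, then the turn, a rotation vector about the tool's x, y, z normalised to -1 to 1, where 1 is 8 degrees, then the closure, from -1 (fully open) to 1 (shut). A call has exactly 10 rows; each row shifts and turns the commanded pose from where the row before left it, along the tool's axes as they then stand; what a row does not reach is not made up. A row lasts 1/10 s, in which the tool goes at most 50 mm and 8.59 degrees, less where a joint would pass 70% of its speed; a pose out of reach is approached as far as the arm can. A call with a number of a shift or a turn outside -1 to 1 is refused whole. A call with a gripper value outside its range is refused whole. The fingers move at their own pace and stop on an object; the grip force is fixed at half the most. Time passes only in rows, so rows that do not move let the fingers close, or fill a call up. It gives the time, the measured TCP pose, the force, the opening and the grip force at its end, in the units of the state.
- r.sense(): the state, without advancing time (a new reading comes with each control period).
- r.capture(name): name is "scene" or "top" or "wrist"; returns (picture, depth): 384x512x3 uint8, red, green, blue; 384x512 float32, m along the optical axis (not along the pixel's ray), 0 where there is no reading.
- r.get_calibration(name): a dict with "mtx" (3x3 intrinsics, pixels), "extrinsics" (4x4, takes a point from camera to world coordinates). Camera axes: x right, y up, looking along -z (the intrinsics and any distortion apply to the point x, -y, -z); pixel columns grow to the right and rows downward; lengths in m; the calibration is good to about 2 mm. A picture is of the moment at which its call begins: read the wrist's pose just before it. get_calibration takes no time and is no camera call; for the wrist camera it gives the pose at the moment of the call.
- r.finish_job(): hands the job in; it is judged then, once.
The state is a dict: "time_s": time; "joints": joint angles; "joint_velocities": joint speeds; "effort": joint torques, N m; "tcp_pos": TCP position; "ee_rot": TCP orientation; "wrist_force": force on the tool from outside, world axes, zero at the start; "moment": the same for the moment, N m; "gripper_width": opening from 0.0 (shut) to 1.0 (fully open); "gripper_force": force on a finger pad.
Only numpy, scipy, OpenCV 4.12 (cv2) and the standard library are available. Lean on these libraries where they do the work, as an engineer would, in place of code of your own. Each camera call takes 0.05 s, during which the arm holds its last target. There are 200 camera calls.

TASK

The tea caddies in the carrier have been checked: a round tag means pass, a square tag means reject. Stand each of the two tagged caddies upright in the rack marked with its own shape, fully down behind the front rail and with its tag facing out to the front, setting it down rather than dropping it. Leave the untagged caddy in the carrier and everything else where it is.

Things in the scene. Friction and masses are not known exactly. Their poses are not given: they have to be found in the camera images.
- caddy_round: wooden tea caddy, an upright square box 56 x 56 mm and 120 mm high with a lid fixed on (dark seam 97 mm up), 0.25 kg or so; the only one with a ROUND dark steel tag (42 mm across, 3 mm proud) on its front face, centred 88 mm up, and the same shape flush on its lid. Origin: centre of its underside; z up, the front face looks to -x, y across it.
- caddy_square: wooden tea caddy, an upright square box 56 x 56 mm and 120 mm high with a lid fixed on (dark seam 97 mm up), 0.25 kg or so; the only one with a SQUARE dark steel tag (40 x 40 mm, 3 mm proud) on its front face, centred 88 mm up, and the same shape flush on its lid. Origin: centre of its underside; z up, the front face looks to -x, y across it.
- caddy_plain: wooden tea caddy, an upright square box 56 x 56 mm and 120 mm high with a lid fixed on (dark seam 97 mm up), 0.25 kg or so; the one without any tag. Origin: centre of its underside; z up, the front face looks to -x, y across it.
- caddy_round_front (a point): centre of the round tag's face, 31 mm in front (-x) of that caddy's axis and 88 mm up
- caddy_square_front (a point): centre of the square tag's face, 31 mm in front (-x) of that caddy's axis and 88 mm up
- carrier: fixed wooden carrier, 84 x 212 mm; three caddies stand in it in a row along y (y = -68, 0, 68 mm, order varies), tags to its front (-x). Origin: underside centre. Floor top z = 8 mm; lips 18 mm high at x = +-39 mm. Dividers 8 mm thick, 50 mm deep, 128 mm high (level with the lids) stand 2 mm beside each caddy's left and right faces: grip only front and back here.
- rack_round: fixed rack for one caddy; dark steel plate of round shape, 44 mm across leaning before its rail (to x = -75). Origin: underside centre; front -x. Floor top z = 8. Back board 122 wide, 140 high, face at x = +33.5 (no finger fits behind). Front rail along y: rear at x = -33.5, top z = 50, so 67 deep inside. End cheeks 34 high, inner faces y = +-55; open at the sides above them (mm).
- rack_square: fixed rack for one caddy; dark steel plate of square shape, 42 x 42 mm leaning before its rail (to x = -75). Origin: underside centre; front -x. Floor top z = 8. Back board 122 wide, 140 high, face at x = +33.5 (no finger fits behind). Front rail along y: rear at x = -33.5, top z = 50, so 67 deep inside. End cheeks 34 high, inner faces y = +-55; open at the sides above them (mm).
- mandarin: bystander: orange mandarin, 58 mm across, 52 mm high, loose; origin at its underside
- mug: bystander: pink and white mug with handle, 88 x 116 x 90 mm high, loose; origin at its underside
- spice_jar: bystander: spice jar with dark cap, 41 mm across, 104 mm high, loose; origin at its underside
- small_tin: bystander: low food tin, 75 mm across, 58 mm high, loose; origin at its underside
- matchbox: bystander: matchbox 88 x 52 x 20 mm lying flat, loose; origin at its underside
- pen: bystander: black pen 145 mm long along its y, 12 mm thick, lying flat, loose; origin at its underside

How it is judged (in metres and radians):
At the end, for the whole second after the job is handed in: Each tagged caddy is at rest in the rack of its shape: on its floor (origin 4-14 mm above the rack's), within 12 mm of its middle in x and 30 mm in y, upright within 0.08 rad, tag face over 20 mm in front of the middle; the untagged caddy within 20 mm of its start (x of caddy_round in the frame of rack_round between -0.012 and 0.012 m and y of caddy_round in the frame of rack_round between -0.03 and 0.03 m and z of caddy_round in the frame of rack_round between 0.004 and 0.014 m and angle between each of caddy_round, caddy_square's own z axis and vertical below 0.08 rad and x of caddy_round_front in the frame of rack_round below -0.02 m and linear speed of each of caddy_round, caddy_square below 0.02 m/s and x of caddy_square in the frame of rack_square between -0.012 and 0.012 m and y of caddy_square in the frame of rack_square between -0.03 and 0.03 m and z of caddy_square in the frame of rack_square between 0.004 and 0.014 m and x of caddy_square_front in the frame of rack_square below -0.02 m and distance of caddy_plain from where it was at the start of the episode below 0.02 m); the robot touches nothing.
It fails at once if the untagged caddy is shifted or lifted by more than 20 mm (distance of caddy_plain from where it was at the start of the episode above 0.02 m).
It fails at once if a bystander (mandarin, mug, spice jar, small tin, matchbox, pen) is moved by more than 30 mm (distance of any of mandarin, mug, spice_jar, small_tin, matchbox, pen from where it was at the start of the episode above 0.03 m).
It fails at once if a tagged caddy is dropped: it moves faster than 0.5 m/s while no finger touches it ((linear speed of caddy_round above 0.5 m/s and contact force between the fingers and caddy_round below 0.1 N) or (linear speed of caddy_square above 0.5 m/s and contact force between the fingers and caddy_square below 0.1 N)).
It also fails if it takes over 72 s, if anything falls off the work surface, if the arm or the gripper's body presses on something with over 40 N, if the wrist force passes 120 N, or if a joint passes its speed limit or range.

## Working session

There is one attempt and no reset: what is moved stays moved. The work goes in short steps, Python scripts to look and compute and a tool call to move; the robot and the scene stay as the last step left them, time stands still between calls to the robot, and variables do not carry over. Pictures are saved under pics/ and viewed, at most 10 in all, crops included, and the job is handed in when it is done.

Besides the shell and the picture viewer there is one more tool, called after "Request:" as name(argument=value, ...) on one line, values as JSON. jog_arm: Moves the arm, as the interface text tells. Scaled input: -1 to 1 covers 0.025 m each way for a shift and 8 degrees each way for a turn. Its arguments: {"type":"object","properties":{"plan":{"type":"string"}},"required":["plan"]}

```bash
ls; mkdir -p pics; python3 - <<'E'
from station import r
import cv2,numpy as np
for n in("scene","top"):
    p,d=r.capture(n); cv2.imwrite(f"pics/{n}0.png",p[:,:,::-1]); np.savez(f"{n}0.npz",p=p,d=d)
    c=r.get_calibration(n); print(n,np.round(c["mtx"],1).tolist(),np.round(c["extrinsics"],3).tolist(),c.keys())
s=r.sense(); print(s)
E
```

```text
pics
scene [[375.0, 0.0, 255.5], [0.0, 375.0, 196.2], [0.0, 0.0, 1.0]] [[-0.84, 0.383, -0.385, 0.137], [-0.542, -0.614, 0.573, 0.536], [-0.017, 0.69, 0.723, 0.764], [0.0, 0.0, 0.0, 1.0]] dict_keys(['mtx', 'extrinsics'])
top [[370.1, 0.0, 257.0], [0.0, 370.1, 192.0], [0.0, 0.0, 1.0]] [[-0.011, 0.984, -0.177, 0.328], [-1.0, -0.011, -0.002, 0.002], [-0.004, 0.177, 0.984, 1.074], [0.0, 0.0, 0.0, 1.0]] dict_keys(['mtx', 'extrinsics'])
{'time_s': 0.1, 'joints': array([-5.21629080e+01,  2.20858664e+01,  3.88338667e-01, -2.70696094e-02,
       -6.84118996e+01, -1.48169003e+01]), 'joint_velocities': array([ 0.07627989, -0.14368   ,  0.19918466,  0.07937576,  0.0337101 ,
        0.02652464]), 'effort': array([ 1.32674845e-04, -3.91690421e+01,  1.87935662e+01,  4.23186108e+00,
        1.34509639e-02, -8.44176338e-05]), 'tcp_pos': array([ 0.24422471, -0.57471989,  0.2215746 ]), 'ee_rot': array([[-9.20435200e-01, -3.90894312e-01, -8.24573168e-04],
       [-3.90895177e-01,  9.20433485e-01,  1.77778455e-03],
       [ 6.40388851e-05,  1.95865715e-03, -9.99998080e-01]]), 'wrist_force': array([-0.06363445, -0.43409169,  0.25022531]), 'moment': array([-0.0405134 , -0.01016231,  0.03307446]), 'gripper_force': 0.0, 'gripper_width': 0.9993090135019531}
```

View pics/scene0.png

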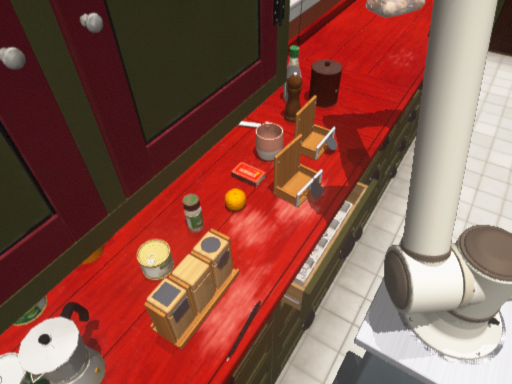

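View pics/top0.png

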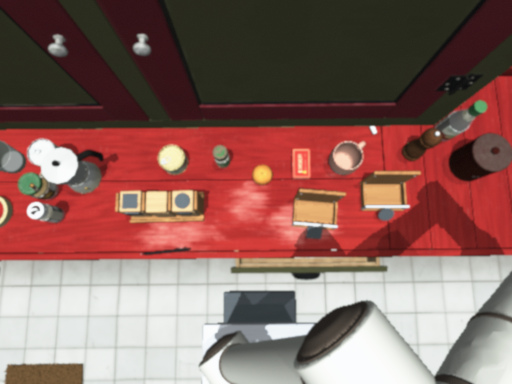

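Three caddies are in the carrier. In the top view the square tag is at about (131,200), the plain caddy in the middle, and the round tag at (183,200). The racks are at about (316,210) and (386,190). Next I'll zoom in and measure.

```bash
cat > h.py <<'E'
import numpy as np,cv2
from station import r
def world(n,d,c=None):
    c=c or r.get_calibration(n);K=c["mtx"];E=c["extrinsics"]
    v,u=np.mgrid[:384,:512]
    P=np.stack([(u-K[0,2])/K[0,0]*d,-(v-K[1,2])/K[1,1]*d,-d],-1)
    W=P@E[:3,:3].T+E[:3,3]; W[d<=0]=np.nan
    return W
E
python3 - <<'E'
from h import *
p=np.load("top0.npz"); a=p["p"][:,:,::-1]; W=world("top",p["d"]); np.save("Wtop.npy",W)
s=np.load("scene0.npz"); 
A=cv2.resize(a[140:262,110:430],None,fx=2.5,fy=2.5,interpolation=cv2.INTER_CUBIC)
b=s["p"][:,:,::-1][85:215,220:350]; c=s["p"][:,:,::-1][220:350,130:260]
B=np.hstack([cv2.resize(x,(290,290),interpolation=cv2.INTER_CUBIC) for x in(c,b)])
B=np.pad(B,((0,0),(0,800-B.shape[1]),(0,0))); cv2.imwrite("pics/crop1.png",np.vstack([A,B]))
def show(m,t,k=150):
    n,l,st,ce=cv2.connectedComponentsWithStats(m.astype(np.uint8))
    for i in range(1,n):
        if st[i,4]>=k:
            q=W[l==i]; rc=cv2.minAreaRect((q[:,:2]*1000).astype(np.float32))
            print(t,"px",ce[i].round(),st[i,4],"med",np.nanmedian(q,0).round(3),"rect",np.round(rc[0]),np.round(rc[1]),round(rc[2],1))
z=W[...,2]; ok=(W[...,0]<0.95)&(W[...,0]>.3)&(abs(W[...,1])<.9)
print("table z",np.nanmedian(z[215:235,220:280]))
show(ok&(z>.118)&(z<.150),"z118-150",30)
show(ok&(z>.04)&(z<.06),"z50",20)
show(ok&(z>.015)&(z<.3),"obj",40)
# cabinet depth
print("cab",[W[v,256].round(2).tolist() for v in(20,60,100,112,120,130)])
E
```

```text
table z -0.001935086459689983
z118-150 px [462. 118.] 190 med [ 0.69  -0.545  0.131] rect [ 696. -549.] [49. 29.] 32.5
z118-150 px [222. 124.] 1851 med [0.682 0.092 0.134] rect [682. 109.] [1172.    4.] 90.0
z118-150 px [428. 139.] 179 med [ 0.63  -0.443  0.142] rect [ 638. -456.] [48. 43.] 47.7
z118-150 px [491. 152.] 1289 med [ 0.597 -0.612  0.131] rect [ 600. -616.] [104. 105.] 80.3
z118-150 px [ 67. 164.] 626 med [0.575 0.488 0.146] rect [573. 502.] [130.  94.] 89.5
z118-150 px [395. 173.] 223 med [ 0.543 -0.357  0.136] rect [ 544. -358.] [119.   9.] 89.1
z118-150 px [321. 192.] 234 med [ 0.495 -0.161  0.136] rect [ 497. -162.] [121.  11.] 85.1
z118-150 px [154. 201.] 1584 med [0.478 0.273 0.126] rect [479. 273.] [201.  58.] 89.2
z118-150 px [195. 200.] 56 med [0.481 0.165 0.125] rect [482. 166.] [50.  6.] 1.0
z50 px [444. 130.] 83 med [ 0.685 -0.533  0.049] rect [ 691. -542.] [59. 26.] 30.5
z50 px [413. 149.] 100 med [ 0.627 -0.441  0.051] rect [ 634. -450.] [51. 32.] 38.2
z50 px [  3. 145.] 23 med [0.658 0.736 0.049] rect [658. 735.] [ 4. 27.] 7.0
z50 px [171. 157.] 560 med [0.
[... 1922 characters left out ...]
88.0
obj px [300. 163.] 498 med [ 0.603 -0.124  0.019] rect [ 603. -124.] [51. 86.] 88.4
obj px [262. 174.] 314 med [ 0.565 -0.009  0.044] rect [568.  -9.] [54. 55.] 40.9
obj px [387. 189.] 1038 med [ 0.541 -0.356  0.048] rect [ 492. -357.] [123. 114.] 88.2
obj px [317. 208.] 953 med [ 0.488 -0.156  0.048] rect [ 444. -157.] [122. 117.] 84.2
obj px [159. 203.] 2154 med [0.474 0.261 0.125] rect [479. 268.] [ 70. 213.] 3.6
obj px [  4. 210.] 139 med [0.474 0.733 0.022] rect [476. 736.] [83. 24.] 7.4
obj px [ 44. 212.] 525 med [0.459 0.578 0.094] rect [461. 590.] [44. 46.] 4.1
cab [[0.69, 0.0, 0.56], [0.69, 0.0, 0.44], [0.69, 0.0, 0.27], [0.68, 0.0, 0.22], [0.68, 0.0, 0.16], [0.71, 0.01, -0.0]]
```

View pics/crop1.png

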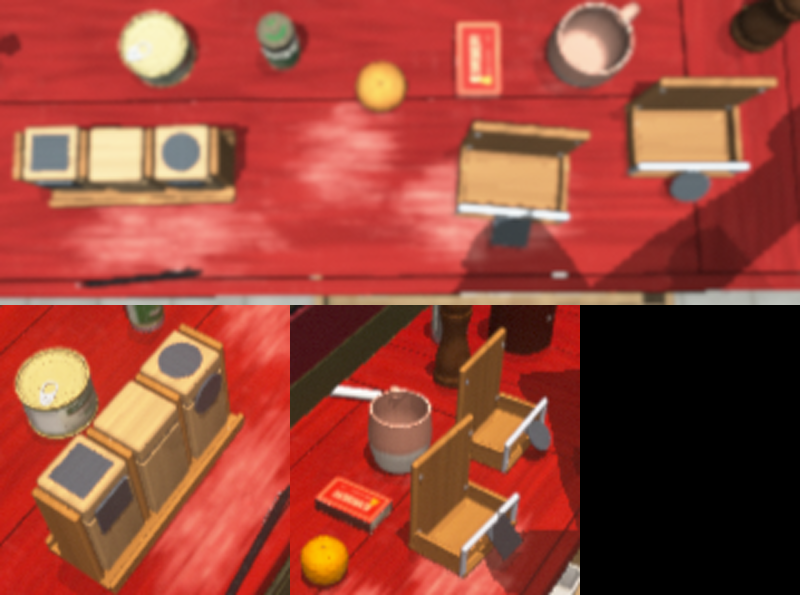

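The top crop settles which is which. The square plate is before the rack at (316,210), y≈-0.157. The round plate is before the rack at (386,190), y≈-0.357. I'll go past the racks first for a closer wrist view.

Request:
jog_arm(plan="0 0 -1 0 0 0.959 -1; 0 0 -1 0 0 0.959 -1; 0 0 -1 0 0 0.959 -1; -1 1 0 0 0 0 -1; -1 1 0 0 0 0 -1; -1 1 0 0 0 0 -1; -1 1 0 0 0 0 -1; -1 1 0 0 0 0 -1; -1 1 0 0 0 0 -1; -1 1 0 0 0 0 -1")

```text
time_s: 1.1
tcp_pos: [0.4201, -0.3988, 0.2971]
ee_rot: [[-1.0, -0.0, -0.001], [-0.0, 1.0, 0.001], [0.001, 0.001, -1.0]]
wrist_force: [0.9, -0.5, -0.4]
gripper_width: 0.997
gripper_force: 0.0
```

```bash
python3 - <<'E'
from h import *
s=r.sense();print(s["tcp_pos"].round(4),s["joints"].round(1),s["ee_rot"].round(3).tolist())
c=r.get_calibration("wrist");p,d=r.capture("wrist");np.savez("w1.npz",p=p,d=d,E=c["extrinsics"],K=c["mtx"])
print(c["extrinsics"].round(3).tolist());cv2.imwrite("pics/w1.png",p[:,:,::-1])
E
```

```text
[ 0.4201 -0.3988  0.2971] [-27.5  15.2   1.2  -0.  -76.  -62.5] [[-1.0, -0.0, -0.001], [-0.0, 1.0, 0.001], [0.001, 0.001, -1.0]]
[[-0.001, -0.956, -0.294, 0.34], [1.0, -0.001, -0.0, -0.399], [0.0, -0.294, 0.956, 0.459], [0.0, 0.0, 0.0, 1.0]]
```

View pics/w1.png

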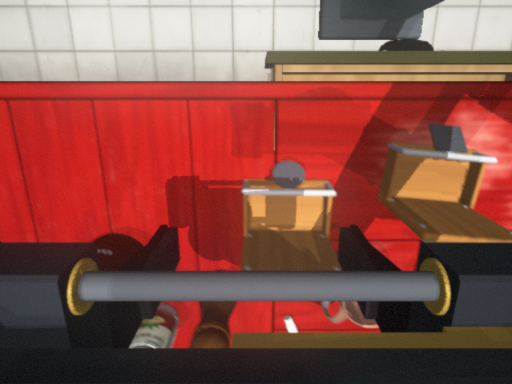

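The wrist view shows the round rack (rail (243,190) to (335,192), round plate at (288,173)) and the square rack (rail (390,148) to (494,160)). I'll measure both racks and the carrier.

```bash
python3 - <<'E'
from h import *
w=np.load("w1.npz");Ww=world("wrist",w["d"],dict(mtx=w["K"],extrinsics=w["E"]))
Wt=np.load("Wtop.npy"); pt=np.load("top0.npz")["p"]
print("table z wrist",np.nanmedian(Ww[120:170,150:230,2]))
def line(q,t):
    if len(q)<8: print(t,"few",len(q));return
    y0=(q[:,1].min()+q[:,1].max())/2
    k=np.ones(len(q),bool)
    for _ in range(4):
        a=np.polyfit(q[k,1]-y0,q[k,0],1);e=q[:,0]-np.polyval(a,q[:,1]-y0);k=abs(e)<max(.0015,2*e[k].std())
    print(t,"n",k.sum(),"ymid %.4f w %.4f x %.4f yaw %.2f sd %.4f z %.4f"%(y0,np.ptp(q[:,1]),a[1],-np.degrees(np.arctan(a[0])),e[k].std(),np.median(q[k,2])))
for nm,W,img in(("wr",Ww,w["p"]),("top",Wt,pt)):
    x,y,z=W[...,0],W[...,1],W[...,2]; i=img.astype(int)
    sil=(abs(i[...,0]-i[...,2])<35)&(i.sum(2)>330)
    for rn,yc,xc in(("sq",-.157,.45),("rd",-.357,.50)):
        b=(abs(y-yc)<.07)&(abs(x-xc)<.075)
        line(W[b&sil&(z>.044)&(z<.056)],f"{nm} {rn} rail top")
        line(W[b&(z>.065)&(z<.125)&(x>xc)],f"{nm} {rn} board face")
        line(W[b&(z>.13)&(z<.15)&(x>xc)],f"{nm} {rn} board top")
        f=W[b&(z>.0)&(z<.014)&~((i[...,0]-i[...,1])>90)]
        if len(f): print("  floor z",np.median(f[:,2]).round(4),"y",f[:,1].min().round(4),f[:,1].max().round(4))
x,y,z=[Wt[...,k] for k in range(3)]; i=pt.astype(int)
# caddy lids and tags
b=(z>.115)&(z<.14)&(abs(x-.479)<.05)&(y>.15)&(y<.40)
dark=b&(i.sum(2)<330)&(abs(i[...,0]-i[...,2])<40)
n,l,st,ce=cv2.connectedComponentsWithStats(dark.astype(np.uint8))
for k in range(1,n):
    if st[k,4]>40:
        q=Wt[l==k]; print("tag",st[k,4],q.mean(0).round(4),np.ptp(q,0).round(3),cv2.minAreaRect((q[:,:2]*1e3).astype(np.float32)))
q=Wt[b]; print("lids",cv2.minAreaRect((q[:,:2]*1e3).astype(np.float32)))
lid=b&(z>.12)
for yc in np.arange(.18,.37,.02):
    m=lid&(abs(y-yc)<.01); 
    if m.sum(): print(yc.round(3),np.percentile(x[m],[2,98]).round(4))
q=Wt[(z<.024)&(z>.01)&(x>.41)&(x<.46)&(y>.14)&(y<.40)]; line(q,"lip front")
E
```

```text
table z wrist 7.655228220415644e-05
wr sq rail top n 498 ymid -0.1568 w 0.1198 x 0.4206 yaw -5.16 sd 0.0021 z 0.0493
wr sq board face n 1627 ymid -0.1661 w 0.1194 x 0.4909 yaw -5.34 sd 0.0003 z 0.0979
wr sq board top n 785 ymid -0.1744 w 0.1018 x 0.4921 yaw -4.57 sd 0.0019 z 0.1384
  floor z 0.0078 y -0.2268 -0.0894
wr rd rail top n 445 ymid -0.3599 w 0.1209 x 0.4692 yaw -0.68 sd 0.0019 z 0.0495
wr rd board face n 2275 ymid -0.3615 w 0.1208 x 0.5406 yaw -0.53 sd 0.0004 z 0.0980
wr rd board top few 0
  floor z 0.0081 y -0.4237 -0.287
top sq rail top n 113 ymid -0.1543 w 0.1191 x 0.4212 yaw -5.18 sd 0.0021 z 0.0474
top sq board face n 178 ymid -0.1606 w 0.1185 x 0.4922 yaw -5.60 sd 0.0003 z 0.0971
top sq board top n 187 ymid -0.1618 w 0.1200 x 0.4963 yaw -5.70 sd 0.0029 z 0.1369
  floor z 0.0059 y -0.226 -0.0932
top rd rail top n 114 ymid -0.3576 w 0.1210 x 0.4692 yaw -0.51 sd 0.0021 z 0.0467
top rd board face n 221 ymid -0.3569 w 0.1193 x 0.5414 yaw -0.65 sd 0.0004 z 0.0948
top rd board top n 172 ymid -0.3579 w 0.1183 x 0.5445 yaw -0.91 sd 0.0025 z 0.1365
  floor z 0.0059 y -0.4244 -0.2954
lids ((478.9355163574219, 268.06317138671875), (211.66534423828125, 57.807777404785156), 89.29471588134766)
0.18 [0.4536 0.5062]
0.2 [0.4537 0.5063]
0.22 [0.452  0.5069]
0.24 [0.4537 0.5042]
0.26 [0.4519 0.5043]
0.28 [0.4522 0.5047]
0.3 [0.4548 0.5036]
0.32 [0.4549 0.5081]
0.34 [0.453  0.5081]
0.36 [0.4533 0.5055]
lip front n 168 ymid 0.2678 w 0.2096 x 0.4409 yaw 0.86 sd 0.0018 z 0.0155
```

Request:
jog_arm(plan="-.24 1 0 0 0 0 -1;-.24 1 0 0 0 0 -1;-.24 1 0 0 0 0 -1;-.24 1 0 0 0 0 -1;-.24 1 0 0 0 0 -1;-.24 1 0 0 0 0 -1;-.24 1 0 0 0 0 -1;-.24 1 0 0 0 0 -1;-.24 1 0 0 0 0 -1;-.24 1 0 0 0 0 -1")

```text
time_s: 2.15
tcp_pos: [0.4792, -0.1492, 0.2972]
ee_rot: [[-1.0, -0.0, -0.001], [-0.0, 1.0, 0.0], [0.001, 0.0, -1.0]]
wrist_force: [0.0, 0.3, -0.5]
gripper_width: 0.997
gripper_force: 0.0
```

Request:
jog_arm(plan="0 1 0 0 0 0 -1;0 1 0 0 0 0 -1;0 1 0 0 0 0 -1;0 1 0 0 0 0 -1;0 1 0 0 0 0 -1;0 1 0 0 0 0 -1;0 1 0 0 0 0 -1;0 1 0 0 0 0 -1;0 1 0 0 0 0 -1;0 1 0 0 0 0 -1")

```text
time_s: 3.15
tcp_pos: [0.479, 0.1006, 0.2972]
ee_rot: [[-1.0, -0.0, -0.001], [-0.0, 1.0, -0.0], [0.001, -0.0, -1.0]]
wrist_force: [-0.5, -0.7, -0.1]
gripper_width: 1.003
gripper_force: 0.0
```

Request:
jog_arm(plan="0 0 .1 0 0 -1 -1;0 0 .1 0 0 -1 -1;0 0 .1 0 0 -1 -1;0 0 .1 0 0 -1 -1;0 0 .1 0 0 -1 -1;0 0 .1 0 0 -1 -1;0 0 .1 0 0 -1 -1;0 0 .1 0 0 -1 -1;0 0 .1 0 0 -1 -1;0 0 .1 0 0 -1 -1")

```text
time_s: 4.15
tcp_pos: [0.4791, 0.0996, 0.272]
ee_rot: [[-0.168, -0.986, -0.001], [-0.986, 0.168, -0.0], [0.0, 0.001, -1.0]]
wrist_force: [0.0, 0.4, -0.5]
gripper_width: 0.998
gripper_force: 0.0
```

Request:
jog_arm(plan="0 0 0 0 0 -1 -1;0 0 0 0 0 -.35 -1;1 0 0 0 0 0 -1;0 0 0 0 0 0 -1;-1 0 0 0 0 0 -1;-1 0 0 0 0 0 -1;-1 0 0 0 0 0 -1;-1 0 0 0 0 0 -1;-1 0 0 0 0 0 -1;0 0 0 0 0 0 -1")

```text
time_s: 5.15
tcp_pos: [0.4779, 0.2021, 0.2719]
ee_rot: [[0.017, -1.0, -0.001], [-1.0, -0.017, -0.0], [0.0, 0.001, -1.0]]
wrist_force: [0.3, 0.8, -1.3]
gripper_width: 1.0
gripper_force: 0.0
```

```bash
cat > look.py <<'E'
from h import *
import sys
s=r.sense();print(s["time_s"],s["tcp_pos"].round(4),s["joints"].round(1),s["ee_rot"].round(3).tolist())
c=r.get_calibration("wrist");p,d=r.capture("wrist");n=sys.argv[1]
np.savez(n+".npz",p=p,d=d,E=c["extrinsics"],K=c["mtx"]);cv2.imwrite(f"pics/{n}.png",p[:,:,::-1])
E
python3 look.py w2
```

```text
5.15 [0.4779 0.2021 0.2719] [ 40.9   9.7  -9.5  -0.  -70.8 -39.9] [[0.017, -1.0, -0.001], [-1.0, -0.017, -0.0], [0.0, 0.001, -1.0]]
```

View pics/w2.png

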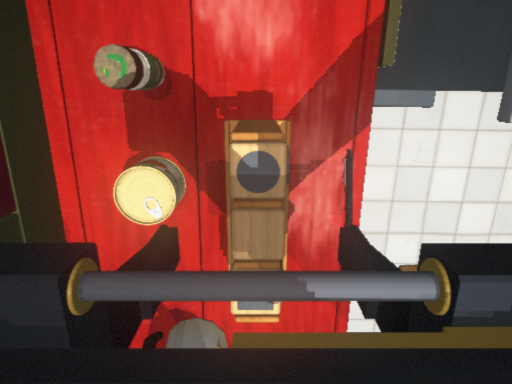

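The wrist view shows the round lid tag at about (258,172), the plain caddy at (257,234) and the square one below the bar at (256,298). I'll measure the lid.

```bash
python3 - <<'E'
from h import *
w=np.load("w2.npz");W=world("wrist",w["d"],dict(mtx=w["K"],extrinsics=w["E"]));p=w["p"].astype(int)
x,y,z=[W[...,k] for k in range(3)]
v,u=np.mgrid[:384,:512]
m=(abs(z-.128)<.004)&(abs(x-.479)<.06)&(v<240)
lum=p.sum(2); dk=m&(lum<260)&(u>225)&(u<292)&(v>145)&(v<200)&(abs(p[...,0]-p[...,2])<30)
n,l,st,ce=cv2.connectedComponentsWithStats(dk.astype(np.uint8))
for k in range(1,n):
    if st[k,4]>50:q=W[l==k];print("tag",st[k],q.mean(0).round(4),np.ptp(q,0).round(4), cv2.minEnclosingCircle((q[:,:2]*1e3).astype(np.float32)))
ys=np.arange(.165,.28,.004);L=[]
for yc in ys:
    k=m&(abs(y-yc)<.002)
    if k.sum()>5: e=np.percentile(x[k],[1,99]);L.append((yc,*e)); print("%.3f %.4f %.4f w %.4f mid %.4f z %.4f"%(yc,*e,e[1]-e[0],e.mean(),np.median(z[k])))
lip=(z>.012)&(z<.022)&(abs(x-.44)<.012)&(y>.17)&(y<.29)
a=np.polyfit(y[lip],x[lip],1);print("lip yaw",-np.degrees(np.arctan(a[0])))
c=W[(z>.118)&(z<.135)&(v<175)&(abs(x-.479)<.06)];print("ymin",np.percentile(c[:,1],[0,1]))
E
```

```text
tag [ 237  152   42   41 1095] [0.4778 0.2007 0.1284] [0.0396 0.0401 0.004 ] ((478.9830322265625, 198.6185302734375), 20.466659545898438)
0.165 0.4561 0.5044 w 0.0483 mid 0.4802 z 0.1277
0.169 0.4554 0.5027 w 0.0473 mid 0.4790 z 0.1260
0.173 0.4526 0.5058 w 0.0532 mid 0.4792 z 0.1273
0.177 0.4520 0.5065 w 0.0544 mid 0.4793 z 0.1280
0.181 0.4512 0.5066 w 0.0553 mid 0.4789 z 0.1280
0.185 0.4523 0.5062 w 0.0539 mid 0.4792 z 0.1281
0.189 0.4520 0.5062 w 0.0542 mid 0.4791 z 0.1282
0.193 0.4518 0.5067 w 0.0549 mid 0.4793 z 0.1283
0.197 0.4516 0.5063 w 0.0547 mid 0.4790 z 0.1283
0.201 0.4516 0.5057 w 0.0540 mid 0.4786 z 0.1284
0.205 0.4512 0.5057 w 0.0544 mid 0.4785 z 0.1283
0.209 0.4510 0.5057 w 0.0546 mid 0.4783 z 0.1282
0.213 0.4520 0.5058 w 0.0537 mid 0.4789 z 0.1281
0.217 0.4518 0.5057 w 0.0539 mid 0.4787 z 0.1281
0.221 0.4518 0.5059 w 0.0541 mid 0.4789 z 0.1279
0.225 0.4527 0.5047 w 0.0520 mid 0.4787 z 0.1271
0.229 0.4552 0.5029 w 0.0477 mid 0.4791 z 0.1270
0.233 0.4559 0.5040 w 0.0481 mid 0.4799 z 0.1277
0.237 0.4528 0.5020 w 0.0491 mid 0.4774 z 0.1254
0.241 0.4507 0.5041 w 0.0534 mid 0.4774 z 0.1273
0.245 0.4507 0.5051 w 0.0544 mid 0.4779 z 0.1279
0.249 0.4505 0.5052 w 0.0547 mid 0.4778 z 0.1278
0.253 0.4502 0.5051 w 0.0549 mid 0.4777 z 0.1279
0.257 0.4501 0.5052 w 0.0552 mid 0.4777 z 0.1278
0.261 0.4498 0.5052 w 0.0554 mid 0.4775 z 0.1278
0.265 0.4509 0.5041 w 0.0533 mid 0.4775 z 0.1279
0.269 0.4497 0.5041 w 0.0544 mid 0.4769 z 0.1277
lip yaw 1.0060936920855654
ymin [0.15985794 0.16027414]
```

Request:
jog_arm(plan=".08 0 .955 0 0 0 -1;0 0 .955 0 0 0 -1;0 0 .955 0 0 0 -1;0 0 .955 0 0 0 -1;0 0 .955 0 0 0 -1;0 0 .955 0 0 0 -1;0 0 .955 0 0 0 -1;0 0 .955 0 0 0 -1;0 0 0 0 0 0 -1;0 0 0 0 0 0 1")

```text
time_s: 6.2
tcp_pos: [0.4783, 0.1973, 0.0819]
ee_rot: [[0.014, -1.0, -0.0], [-1.0, -0.014, -0.001], [0.001, 0.0, -1.0]]
wrist_force: [0.4, 0.5, 0.9]
gripper_width: 0.964
gripper_force: 0.0
```

Request:
jog_arm(plan="0 0 0 0 0 0 1;0 0 0 0 0 0 1;0 0 0 0 0 0 1;0 0 0 0 0 0 1;0 0 0 0 0 0 1;0 0 0 0 0 0 1;0 0 0 0 0 0 1;0 0 0 0 0 0 1;0 0 0 0 0 0 1;0 0 0 0 0 0 1")

```text
time_s: 7.2
tcp_pos: [0.4781, 0.198, 0.0823]
ee_rot: [[0.014, -1.0, 0.001], [-1.0, -0.014, 0.0], [-0.0, -0.001, -1.0]]
wrist_force: [-2.2, -1.2, 5.9]
gripper_width: 0.675
gripper_force: 29.9
```

Request:
jog_arm(plan="0 0 -.2 0 0 0 1;0 0 -.4 0 0 0 1;0 0 -.6 0 0 0 1;0 0 -.8 0 0 0 1;0 0 -.8 0 0 0 1;0 0 -.8 0 0 0 1;0 0 -.8 0 0 0 1;0 0 -.8 0 0 0 1;0 0 -.8 0 0 0 1;0 0 0 0 0 0 1")

```text
time_s: 8.2
tcp_pos: [0.4794, 0.1986, 0.2347]
ee_rot: [[0.014, -1.0, 0.006], [-1.0, -0.014, 0.004], [-0.004, -0.006, -1.0]]
wrist_force: [-0.1, 0.9, -1.2]
gripper_width: 0.677
gripper_force: 29.9
```

Request:
jog_arm(plan=".3 0 0 0 0 0 1;.6 .1 0 0 0 0 1;.8 .1 0 0 0 0 1;.8 .1 0 0 0 0 1;.8 .1 0 0 0 0 1;.8 .1 0 0 0 0 1;.8 .1 0 0 0 0 1;.5 .1 0 0 0 0 1;.2 0 0 0 0 0 1;0 0 0 0 0 0 1")

```text
time_s: 9.2
tcp_pos: [0.4622, 0.0569, 0.2312]
ee_rot: [[0.013, -1.0, -0.001], [-1.0, -0.013, -0.0], [0.0, 0.001, -1.0]]
wrist_force: [-0.6, 0.4, -1.5]
gripper_width: 0.676
gripper_force: 29.9
```

```bash
python3 - <<'E'
from h import *
s=r.sense();print(s["time_s"],s["tcp_pos"].round(4),s["gripper_width"],s["gripper_force"],s["wrist_force"])
p,d=r.capture("scene");cv2.imwrite("pics/s1.png",p[:,:,::-1])
E
```

```text
9.2 [0.4622 0.0569 0.2312] 0.6762177021516589 29.86268965731142 [-0.55238613  0.4325795  -1.47086969]
```

View pics/s1.png

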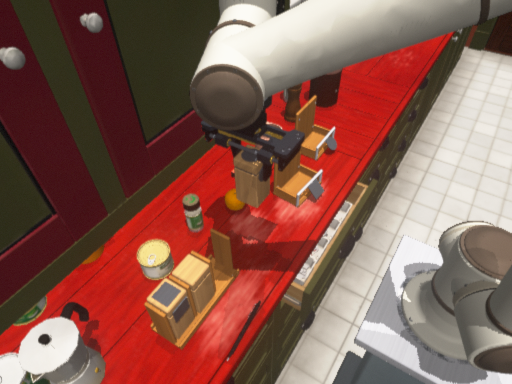

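The scene view confirms that the round caddy hangs upright in the gripper at (253,175) and the other two are undisturbed in the carrier. I'll set it on the table.

Request:
jog_arm(plan="0 0 .5 0 0 0 1;0 0 .8 0 0 0 1;0 0 .8 0 0 0 1;0 0 .8 0 0 0 1;0 0 .8 0 0 0 1;0 0 .8 0 0 0 1;0 0 .8 0 0 0 1;0 0 .6 0 0 0 1;0 0 .15 0 0 0 1;0 0 .05 0 0 0 1")

```text
time_s: 10.25
tcp_pos: [0.4627, 0.0581, 0.0788]
ee_rot: [[0.015, -1.0, -0.001], [-1.0, -0.015, -0.001], [0.0, 0.001, -1.0]]
wrist_force: [-0.2, -0.0, -1.1]
gripper_width: 0.677
gripper_force: 29.9
```

Request:
jog_arm(plan="0 0 .05 0 0 0 1;0 0 .05 0 0 0 1;0 0 .05 0 0 0 1;0 0 .03 0 0 0 1;0 0 0 0 0 0 1;0 0 0 0 0 0 1;0 0 0 0 0 0 1;0 0 0 0 0 0 1;0 0 0 0 0 0 1;0 0 0 0 0 0 1")

```text
time_s: 11.25
tcp_pos: [0.4625, 0.0576, 0.0746]
ee_rot: [[0.014, -1.0, 0.0], [-1.0, -0.014, 0.0], [-0.0, -0.0, -1.0]]
wrist_force: [0.6, -0.0, -1.7]
gripper_width: 0.677
gripper_force: 29.9
```

Request:
jog_arm(plan="0 0 .03 0 0 0 1;0 0 .03 0 0 0 1;0 0 .02 0 0 0 1;0 0 0 0 0 0 1;0 0 0 0 0 0 1;0 0 0 0 0 0 1;0 0 0 0 0 0 1;0 0 0 0 0 0 1;0 0 0 0 0 0 1;0 0 0 0 0 0 1")

```text
time_s: 12.25
tcp_pos: [0.4625, 0.0575, 0.0742]
ee_rot: [[0.015, -1.0, 0.0], [-1.0, -0.015, -0.0], [0.0, -0.0, -1.0]]
wrist_force: [-4.6, 0.3, 11.9]
gripper_width: 0.679
gripper_force: 29.9
```

Request:
jog_arm(plan="0 0 0 0 0 0 -1;0 0 0 0 0 0 -1;0 0 0 0 0 0 -1;0 0 0 0 0 0 -1;0 0 0 0 0 0 -1;0 0 -.4 0 0 0 -1;0 0 -.8 0 0 0 -1;0 0 -1 0 0 0 -1;0 0 -1 0 0 0 -1;0 0 -.4 0 0 0 -1")

```text
time_s: 13.25
tcp_pos: [0.4639, 0.0581, 0.1655]
ee_rot: [[0.015, -1.0, 0.005], [-1.0, -0.015, 0.002], [-0.002, -0.005, -1.0]]
wrist_force: [0.1, -0.4, -0.5]
gripper_width: 0.995
gripper_force: 0.0
```

Request:
jog_arm(plan="0 0 0 0 0 1 -1;0 0 0 0 0 1 -1;0 0 0 0 0 1 -1;0 0 0 0 0 1 -1;0 0 0 0 0 1 -1;0 0 0 0 0 1 -1;0 0 0 0 0 1 -1;0 0 0 0 0 1 -1;0 0 0 0 0 1 -1;0 0 0 0 0 1 -1")

```text
time_s: 14.25
tcp_pos: [0.4621, 0.0575, 0.1622]
ee_rot: [[-0.983, -0.182, -0.001], [-0.182, 0.983, -0.0], [0.001, -0.0, -1.0]]
wrist_force: [-0.1, -0.1, 0.3]
gripper_width: 0.996
gripper_force: 0.0
```

Request:
jog_arm(plan="0 0 0 0 0 1 -1;0 0 0 0 0 .25 -1;0 0 0 0 0 0 -1;0 0 0 0 0 0 -1;0 0 0 0 0 0 -1;0 0 0 0 0 0 -1;0 0 0 0 0 0 -1;0 0 0 0 0 0 -1;0 0 0 0 0 0 -1;0 0 0 0 0 0 -1")

```text
time_s: 15.25
tcp_pos: [0.4624, 0.0576, 0.1625]
ee_rot: [[-1.0, -0.014, -0.0], [-0.014, 1.0, -0.0], [0.0, -0.0, -1.0]]
wrist_force: [-0.1, -0.5, -0.8]
gripper_width: 1.002
gripper_force: 0.0
```

```bash
cat > lid.py <<'E'
from h import *
import sys
w=np.load(sys.argv[1]+".npz");W=world("wrist",w["d"],dict(mtx=w["K"],extrinsics=w["E"]));x,y,z=[W[...,k] for k in range(3)]
zc,xc,yc=map(float,sys.argv[2:5])
m=(abs(z-zc)<.004)&(abs(x-xc)<.06)&(abs(y-yc)<.06)
n,l,st,ce=cv2.connectedComponentsWithStats(m.astype(np.uint8));k=1+st[1:,4].argmax();q=W[l==k]
print("n",st[k],"z",np.median(q[:,2]).round(4),cv2.minAreaRect((q[:,:2]*1e3).astype(np.float32)))
E
python3 look.py w3; python3 lid.py w3 .12 .464 .059
```

```text
15.25 [0.4624 0.0576 0.1625] [  27.1    9.9  -26.2   -0.   -54.  -116.3] [[-1.0, -0.014, -0.0], [-0.014, 1.0, -0.0], [0.0, -0.0, -1.0]]
n [ 218  173   84   78 6243] z 0.1202 ((462.9900817871094, 58.20541763305664), (55.3544807434082, 55.87040328979492), 1.085598349571228)
```

View pics/w3.png

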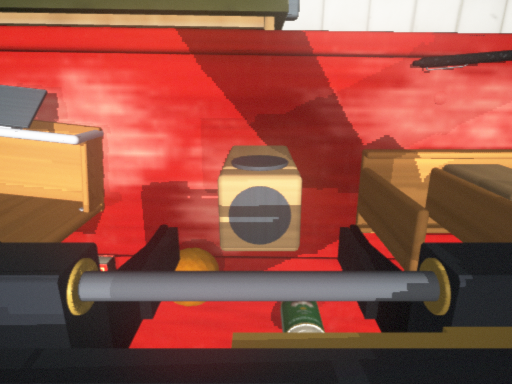

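The caddy stands free at (260,200) with its tag to the front, and the fingers straddle it in y. Now the side regrasp, then the carry to the round rack.

Request:
jog_arm(plan="0 0 .7 0 0 0 -1;0 0 .9 0 0 0 -1;0 0 .9 0 0 0 -1;0 0 .7 0 0 0 -1;0 0 .38 0 0 0 -1;0 0 0 0 0 0 -1;0 0 0 0 0 0 1;0 0 0 0 0 0 1;0 0 0 0 0 0 1;0 0 0 0 0 0 1")

```text
time_s: 16.3
tcp_pos: [0.4628, 0.0577, 0.0737]
ee_rot: [[-1.0, -0.014, 0.001], [-0.014, 1.0, 0.001], [-0.001, 0.001, -1.0]]
wrist_force: [-0.4, -0.2, -1.0]
gripper_width: 0.722
gripper_force: 0.0
```

Request:
jog_arm(plan="0 0 0 0 0 0 1;0 0 0 0 0 0 1;0 0 0 0 0 0 1;0 0 0 0 0 0 1;0 0 0 0 0 0 1;0 0 0 0 0 0 1;0 0 -.2 0 0 0 1;0 0 -.5 0 0 0 1;0 0 -.8 0 0 0 1;0 0 -.8 0 0 0 1")

```text
time_s: 17.3
tcp_pos: [0.4614, 0.0571, 0.1303]
ee_rot: [[-1.0, -0.014, -0.003], [-0.014, 1.0, -0.001], [0.003, -0.001, -1.0]]
wrist_force: [1.0, 0.0, -2.0]
gripper_width: 0.64
gripper_force: 30.0
```

Request:
jog_arm(plan="0 0 -.9 0 0 .175 1;0 0 -.9 0 0 0 1;0 0 -.9 0 0 0 1;0 0 -.9 0 0 0 1;0 0 -.6 0 0 0 1;0 -.3 -.1 0 0 0 1;0 -.6 0 0 0 0 1;0 -.9 0 0 0 0 1;0 -.9 0 0 0 0 1;0 -.9 0 0 0 0 1")

```text
time_s: 18.3
tcp_pos: [0.4602, -0.0337, 0.2364]
ee_rot: [[-1.0, 0.011, -0.003], [0.011, 1.0, -0.0], [0.003, -0.0, -1.0]]
wrist_force: [0.2, -0.6, -1.2]
gripper_width: 0.641
gripper_force: 30.0
```

Request:
jog_arm(plan="-.16 -1 0 0 0 0 1;-.16 -1 0 0 0 0 1;-.16 -1 0 0 0 0 1;-.16 -1 0 0 0 0 1;-.16 -1 0 0 0 0 1;-.16 -1 0 0 0 0 1;-.16 -1 0 0 0 0 1;-.16 -1 0 0 0 0 1;-.16 -1 0 0 0 0 1;-.15 -1 0 0 0 0 1")

```text
time_s: 19.3
tcp_pos: [0.4974, -0.2839, 0.236]
ee_rot: [[-1.0, 0.011, -0.004], [0.011, 1.0, 0.002], [0.004, 0.002, -1.0]]
wrist_force: [0.7, 0.5, -1.4]
gripper_width: 0.643
gripper_force: 30.0
```

Request:
jog_arm(plan="0 -.9 0 0 0 0 1;0 -.9 0 0 0 0 1;0 -.7 0 0 0 0 1;0 -.4 0 0 0 0 1;0 -.16 0 0 0 0 1;0 0 0 0 0 0 1;0 0 0 0 0 0 1;0 0 0 0 0 0 1;0 0 0 0 0 0 1;0 0 0 0 0 0 1")

```text
time_s: 20.3
tcp_pos: [0.498, -0.3589, 0.2383]
ee_rot: [[-1.0, 0.01, 0.0], [0.01, 1.0, -0.0], [-0.0, -0.0, -1.0]]
wrist_force: [-0.8, -0.1, -2.3]
gripper_width: 0.645
gripper_force: 30.0
```

```bash
python3 look.py w4; python3 lid.py w4 .287 .507 -.359; python3 - <<'E'
from h import *
w=np.load("w4.npz");W=world("wrist",w["d"],dict(mtx=w["K"],extrinsics=w["E"]));x,y,z=[W[...,k] for k in range(3)]
i=w["p"].astype(int)
sil=(abs(i[...,0]-i[...,2])<35)&(i.sum(2)>330)
q=W[sil&(abs(z-.05)<.006)&(abs(x-.47)<.03)&(abs(y+.357)<.07)];print("rail",len(q),q.mean(0).round(4) if len(q) else 0,np.ptp(q,0) if len(q) else 0)
E
```

```text
20.3 [ 0.498  -0.3589  0.2383] [-20.7  20.4   0.2  -0.  -69.8 -69.9] [[-1.0, 0.01, 0.0], [0.01, 1.0, -0.0], [-0.0, -0.0, -1.0]]
n [ 190  232  138   39 4938] z 0.2849 ((479.58172607421875, -358.7979431152344), (54.2913818359375, 16.840946197509766), 89.42208862304688)
rail 957 [ 0.4675 -0.3604  0.0488] [0.01711509 0.12226204 0.00810068]
```

View pics/w4.png

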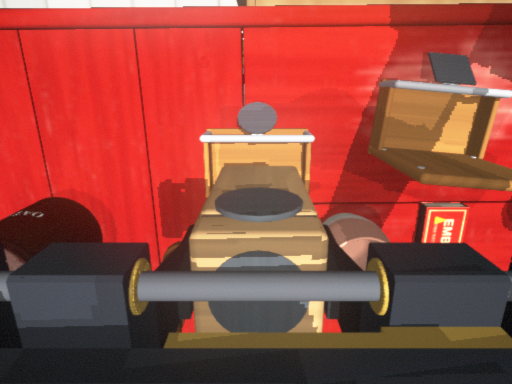

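The caddy is held upright over the round rack, short of the middle by about 8 mm in x. I'll correct that and go down in stages.

Request:
jog_arm(plan="-.16 0 0 0 0 0 1;-.16 0 0 0 0 0 1;0 0 .4 0 0 0 1;0 0 .7 0 0 0 1;0 0 .8 0 0 0 1;0 0 .8 0 0 0 1;0 0 .7 0 0 0 1;0 0 .4 0 0 0 1;0 0 .1 0 0 0 1;0 0 0 0 0 0 1")

```text
time_s: 21.35
tcp_pos: [0.506, -0.3595, 0.1404]
ee_rot: [[-1.0, 0.01, -0.0], [0.01, 1.0, -0.0], [0.0, -0.0, -1.0]]
wrist_force: [-0.4, -0.4, -1.0]
gripper_width: 0.64
gripper_force: 30.0
```

```bash
python3 look.py w5; python3 lid.py w5 .188 .507 -.359
```

```text
21.35 [ 0.506  -0.3595  0.1404] [-20.5  25.4  -6.7   0.  -57.9 -70.1] [[-1.0, 0.01, -0.0], [0.01, 1.0, -0.0], [0.0, -0.0, -1.0]]
n [ 189  229  140   42 5337] z 0.187 ((487.2500305175781, -359.36474609375), (55.27042770385742, 17.69780731201172), 89.89311981201172)
```

Request:
jog_arm(plan="0 0 .3 0 0 0 1;0 0 .4 0 0 0 1;0 0 .4 0 0 0 1;0 0 .4 0 0 0 1;0 0 .4 0 0 0 1;0 0 .2 0 0 0 1;0 0 .1 0 0 0 1;0 0 .05 0 0 0 1;0 0 0 0 0 0 1;0 0 0 0 0 0 1")

```text
time_s: 22.4
tcp_pos: [0.5062, -0.3595, 0.0848]
ee_rot: [[-1.0, 0.01, 0.001], [0.01, 1.0, -0.0], [-0.001, -0.0, -1.0]]
wrist_force: [0.1, -0.3, -1.1]
gripper_width: 0.644
gripper_force: 30.0
```

Request:
jog_arm(plan="0 0 .05 0 0 0 1;0 0 .03 0 0 0 1;0 0 .02 0 0 0 1;0 0 0 0 0 0 1;0 0 0 0 0 0 1;0 0 0 0 0 0 1;0 0 0 0 0 0 1;0 0 0 0 0 0 1;0 0 0 0 0 0 1;0 0 0 0 0 0 1")

```text
time_s: 23.4
tcp_pos: [0.5059, -0.3594, 0.0818]
ee_rot: [[-1.0, 0.01, 0.0], [0.01, 1.0, -0.0], [-0.0, -0.0, -1.0]]
wrist_force: [0.7, 0.0, -1.8]
gripper_width: 0.642
gripper_force: 30.0
```

Request:
jog_arm(plan="0 0 .03 0 0 0 1;0 0 .02 0 0 0 1;0 0 .02 0 0 0 1;0 0 0 0 0 0 1;0 0 0 0 0 0 1;0 0 0 0 0 0 1;0 0 0 0 0 0 1;0 0 0 0 0 0 1;0 0 0 0 0 0 1;0 0 0 0 0 0 1")

```text
time_s: 24.4
tcp_pos: [0.506, -0.3594, 0.0814]
ee_rot: [[-1.0, 0.01, 0.001], [0.01, 1.0, -0.001], [-0.001, -0.001, -1.0]]
wrist_force: [-2.1, 1.5, 6.1]
gripper_width: 0.641
gripper_force: 30.0
```

Request:
jog_arm(plan="0 0 0 0 0 0 -1;0 0 0 0 0 0 -1;0 0 0 0 0 0 -1;0 0 0 0 0 0 -1;0 0 0 0 0 0 -1;0 0 -.4 0 0 0 -1;0 0 -1 0 0 0 -1;0 0 -1 0 0 0 -1;0 0 -1 0 0 0 -1;0 0 -1 0 0 0 -1")

```text
time_s: 25.4
tcp_pos: [0.5059, -0.3595, 0.192]
ee_rot: [[-1.0, 0.01, 0.001], [0.01, 1.0, -0.001], [-0.001, -0.001, -1.0]]
wrist_force: [1.0, -0.2, -0.4]
gripper_width: 0.997
gripper_force: 0.0
```

```bash
python3 look.py w6; python3 lid.py w6 .128 .507 -.359
```

```text
25.4 [ 0.5059 -0.3595  0.192 ] [-20.5  22.8  -2.8   0.  -64.3 -70.1] [[-1.0, 0.01, 0.001], [0.01, 1.0, -0.001], [-0.001, -0.001, -1.0]]
n [ 221  166   77   71 5263] z 0.1281 ((506.1224670410156, -359.15234375), (55.736328125, 54.66856384277344), 89.33959197998047)
```

The round caddy is seated: lid at z 0.128, within about 1 mm of the rack's middle in x. Now the square one.

Request:
jog_arm(plan="0 0 -1 0 0 0 -1;0 0 -1 0 0 0 -1;0 0 -1 0 0 0 -1;0 1 0 0 0 0 -1;0 1 0 0 0 0 -1;0 1 0 0 0 0 -1;0 1 0 0 0 0 -1;0 1 0 0 0 0 -1;0 1 0 0 0 0 -1;0 1 0 0 0 0 -1")

```text
time_s: 26.45
tcp_pos: [0.5076, -0.1835, 0.2656]
ee_rot: [[-1.0, 0.01, 0.001], [0.01, 1.0, -0.0], [-0.001, -0.0, -1.0]]
wrist_force: [1.2, -0.4, 0.5]
gripper_width: 0.996
gripper_force: 0.0
```

Request:
jog_arm(plan="0 1 0 0 0 0 -1;0 1 0 0 0 0 -1;0 1 0 0 0 0 -1;0 1 0 0 0 0 -1;0 1 0 0 0 0 -1;0 1 0 0 0 0 -1;0 1 0 0 0 0 -1;0 1 0 0 0 0 -1;0 1 0 0 0 0 -1;0 1 0 0 0 0 -1")

```text
time_s: 27.45
tcp_pos: [0.5102, 0.0666, 0.2657]
ee_rot: [[-1.0, 0.01, 0.001], [0.01, 1.0, 0.0], [-0.001, 0.0, -1.0]]
wrist_force: [0.4, 0.3, 0.3]
gripper_width: 0.995
gripper_force: 0.0
```

Request:
jog_arm(plan=".147 1 0 0 0 0 -1;.147 1 0 0 0 0 -1;.147 1 0 0 0 0 -1;.147 1 0 0 0 0 -1;.147 1 0 0 0 0 -1;.147 1 0 0 0 0 -1;.147 1 0 0 0 0 -1;.147 1 0 0 0 0 -1;.147 1 0 0 0 0 -1;.147 1 0 0 0 0 -1")

```text
time_s: 28.45
tcp_pos: [0.4759, 0.3169, 0.2657]
ee_rot: [[-1.0, 0.01, 0.001], [0.01, 1.0, 0.001], [-0.001, 0.001, -1.0]]
wrist_force: [0.3, 0.1, -0.7]
gripper_width: 1.001
gripper_force: 0.0
```

Request:
jog_arm(plan="0 .8 0 0 0 0 -1;0 0 0 0 0 -1 -1;0 0 0 0 0 -1 -1;0 0 0 0 0 -1 -1;0 0 0 0 0 -1 -1;0 0 0 0 0 -1 -1;0 0 0 0 0 -1 -1;0 0 0 0 0 -1 -1;0 0 0 0 0 -1 -1;0 0 0 0 0 -1 -1")

```text
time_s: 29.45
tcp_pos: [0.4766, 0.336, 0.2653]
ee_rot: [[-0.314, -0.95, 0.0], [-0.95, 0.314, 0.0], [-0.0, -0.0, -1.0]]
wrist_force: [0.2, 0.3, -0.3]
gripper_width: 1.001
gripper_force: 0.0
```

Request:
jog_arm(plan="0 0 0 0 0 -1 -1;0 0 0 0 0 -1 -1;0 0 0 0 0 -.45 -1;0 0 0 0 0 0 -1;0 0 0 0 0 0 -1;0 0 0 0 0 0 -1;0 0 0 0 0 0 -1;0 0 0 0 0 0 -1;0 0 0 0 0 0 -1;0 0 0 0 0 0 -1")

```text
time_s: 30.45
tcp_pos: [0.4764, 0.3359, 0.265]
ee_rot: [[0.017, -1.0, 0.0], [-1.0, -0.017, -0.0], [0.0, -0.0, -1.0]]
wrist_force: [0.6, -0.5, -0.3]
gripper_width: 1.0
gripper_force: 0.0
```

```bash
python3 look.py w7; python3 - <<'E'
from h import *
w=np.load("w7.npz");W=world("wrist",w["d"],dict(mtx=w["K"],extrinsics=w["E"]));x,y,z=[W[...,k] for k in range(3)];p=w["p"].astype(int)
dk=(abs(z-.128)<.005)&(abs(x-.479)<.026)&(y>.29)&(y<.37)&(p.sum(2)<280)&(abs(p[...,0]-p[...,2])<30)
n,l,st,ce=cv2.connectedComponentsWithStats(dk.astype(np.uint8))
for k in range(1,n):
    if st[k,4]>100:q=W[l==k];print("tag",st[k],cv2.minAreaRect((q[:,:2]*1e3).astype(np.float32)))
for yc in np.arange(.31,.37,.006):
    k=(abs(z-.128)<.004)&(abs(x-.479)<.06)&(abs(y-yc)<.003)
    if k.sum()>5:print(yc.round(3),np.percentile(x[k],[1,99]).round(4))
E
```

```text
30.45 [0.4764 0.3359 0.265 ] [ 51.1  16.4  -1.7   0.  -71.9 -50.1] [[0.017, -1.0, 0.0], [-1.0, -0.017, -0.0], [0.0, -0.0, -1.0]]
tag [ 235  156   42   41 1669] ((479.6133728027344, 334.65277099609375), (39.152584075927734, 39.74391174316406), 1.0228681564331055)
0.31 [0.4535 0.5064]
0.316 [0.4523 0.5073]
0.322 [0.452  0.5074]
0.328 [0.4527 0.5064]
0.334 [0.4525 0.5064]
0.34 [0.4522 0.5065]
0.346 [0.4521 0.5067]
0.352 [0.452  0.5067]
0.358 [0.4523 0.5067]
0.364 [0.454  0.5009]
```

Request:
jog_arm(plan=".05 -.06 .917 0 0 0 -1;0 0 .917 0 0 0 -1;0 0 .917 0 0 0 -1;0 0 .917 0 0 0 -1;0 0 .917 0 0 0 -1;0 0 .917 0 0 0 -1;0 0 .917 0 0 0 -1;0 0 .917 0 0 0 -1;0 0 0 0 0 0 -1;0 0 0 0 0 0 1")

```text
time_s: 31.5
tcp_pos: [0.4782, 0.3349, 0.0819]
ee_rot: [[0.018, -1.0, 0.0], [-1.0, -0.018, -0.0], [0.0, -0.0, -1.0]]
wrist_force: [-0.2, 1.5, 0.1]
gripper_width: 0.969
gripper_force: 0.0
```

Request:
jog_arm(plan="0 0 0 0 0 0 1;0 0 0 0 0 0 1;0 0 0 0 0 0 1;0 0 0 0 0 0 1;0 0 0 0 0 0 1;0 0 0 0 0 0 1;0 0 0 0 0 0 1;0 0 0 0 0 0 1;0 0 0 0 0 0 1;0 0 0 0 0 0 1")

```text
time_s: 32.5
tcp_pos: [0.4781, 0.335, 0.0825]
ee_rot: [[0.018, -1.0, 0.001], [-1.0, -0.018, 0.001], [-0.001, -0.001, -1.0]]
wrist_force: [-1.5, 0.3, 6.0]
gripper_width: 0.671
gripper_force: 30.0
```

Request:
jog_arm(plan="0 0 -.2 0 0 0 1;0 0 -.4 0 0 0 1;0 0 -.6 0 0 0 1;0 0 -.8 0 0 0 1;0 0 -.8 0 0 0 1;0 0 -.8 0 0 0 1;0 0 -.8 0 0 0 1;0 0 -.8 0 0 0 1;0 0 -.8 0 0 0 1;0 0 -.6 0 0 0 1")

```text
time_s: 33.5
tcp_pos: [0.4778, 0.3346, 0.2479]
ee_rot: [[0.017, -1.0, 0.0], [-1.0, -0.017, 0.001], [-0.001, -0.0, -1.0]]
wrist_force: [-0.2, 0.4, -2.6]
gripper_width: 0.673
gripper_force: 30.0
```

Request:
jog_arm(plan=".3 0 0 0 0 0 1;.6 .1 0 0 0 0 1;.9 .1 0 0 0 0 1;.9 .1 0 0 0 0 1;.9 .1 0 0 0 0 1;.9 .1 0 0 0 0 1;.9 .1 0 0 0 0 1;.9 .1 0 0 0 0 1;.9 .12 0 0 0 0 1;.9 0 0 0 0 0 1")

```text
time_s: 34.5
tcp_pos: [0.4599, 0.1297, 0.2463]
ee_rot: [[0.017, -1.0, -0.001], [-1.0, -0.017, -0.0], [0.0, 0.001, -1.0]]
wrist_force: [-0.4, 0.6, -2.2]
gripper_width: 0.679
gripper_force: 30.0
```

Request:
jog_arm(plan=".9 0 0 0 0 0 1;.8 0 0 0 0 0 1;.7 0 0 0 0 0 1;.4 0 0 0 0 0 1;.2 0 0 0 0 0 1;0 0 .4 0 0 0 1;0 0 .8 0 0 0 1;0 0 .8 0 0 0 1;0 0 .8 0 0 0 1;0 0 .8 0 0 0 1")

```text
time_s: 35.5
tcp_pos: [0.462, 0.0575, 0.1551]
ee_rot: [[0.018, -1.0, -0.0], [-1.0, -0.018, 0.0], [-0.0, 0.0, -1.0]]
wrist_force: [0.4, 0.4, -1.8]
gripper_width: 0.676
gripper_force: 30.0
```

Request:
jog_arm(plan="0 0 .8 0 0 0 1;0 0 .8 0 0 0 1;0 0 .7 0 0 0 1;0 0 .5 0 0 0 1;0 0 .25 0 0 0 1;0 0 .05 0 0 0 1;0 0 .05 0 0 0 1;0 0 .05 0 0 0 1;0 0 0 0 0 0 1;0 0 0 0 0 0 1")

```text
time_s: 36.5
tcp_pos: [0.4625, 0.057, 0.077]
ee_rot: [[0.018, -1.0, 0.001], [-1.0, -0.018, 0.0], [-0.0, -0.001, -1.0]]
wrist_force: [-0.2, 0.4, -2.6]
gripper_width: 0.681
gripper_force: 30.0
```

Request:
jog_arm(plan="0 0 .03 0 0 0 1;0 0 .03 0 0 0 1;0 0 .02 0 0 0 1;0 0 .02 0 0 0 1;0 0 0 0 0 0 1;0 0 0 0 0 0 1;0 0 0 0 0 0 1;0 0 0 0 0 0 1;0 0 0 0 0 0 1;0 0 0 0 0 0 1")

```text
time_s: 37.5
tcp_pos: [0.4622, 0.0569, 0.0745]
ee_rot: [[0.018, -1.0, 0.0], [-1.0, -0.018, -0.0], [0.0, -0.0, -1.0]]
wrist_force: [-2.6, 0.1, 5.3]
gripper_width: 0.674
gripper_force: 30.0
```

Contact. I'll release, go up, turn 90° and check.

Request:
jog_arm(plan="0 0 0 0 0 0 -1;0 0 0 0 0 0 -1;0 0 0 0 0 0 -1;0 0 0 0 0 0 -1;0 0 0 0 0 0 -1;0 0 -.4 0 0 0 -1;0 0 -.8 0 0 0 -1;0 0 -1 0 0 0 -1;0 0 -1 0 0 0 -1;0 0 -.4 0 0 0 -1")

```text
time_s: 38.5
tcp_pos: [0.4637, 0.0574, 0.1672]
ee_rot: [[0.018, -1.0, 0.005], [-1.0, -0.018, 0.002], [-0.002, -0.005, -1.0]]
wrist_force: [-1.5, 0.2, 0.3]
gripper_width: 0.999
gripper_force: 0.0
```

Request:
jog_arm(plan="0 0 0 0 0 1 -1;0 0 0 0 0 1 -1;0 0 0 0 0 1 -1;0 0 0 0 0 1 -1;0 0 0 0 0 1 -1;0 0 0 0 0 1 -1;0 0 0 0 0 1 -1;0 0 0 0 0 1 -1;0 0 0 0 0 1 -1;0 0 0 0 0 1 -1")

```text
time_s: 39.5
tcp_pos: [0.4619, 0.0568, 0.1638]
ee_rot: [[-0.983, -0.185, -0.001], [-0.185, 0.983, -0.0], [0.001, 0.0, -1.0]]
wrist_force: [-0.4, -0.1, 0.2]
gripper_width: 1.003
gripper_force: 0.0
```

Request:
jog_arm(plan="0 0 0 0 0 1 -1;0 0 0 0 0 .25 -1;0 0 0 0 0 0 -1;0 0 0 0 0 0 -1;0 0 0 0 0 0 -1;0 0 0 0 0 0 -1;0 0 0 0 0 0 -1;0 0 0 0 0 0 -1;0 0 0 0 0 0 -1;0 0 0 0 0 0 -1")

```text
time_s: 40.5
tcp_pos: [0.4623, 0.0569, 0.1642]
ee_rot: [[-1.0, -0.018, 0.0], [-0.018, 1.0, 0.0], [-0.0, 0.0, -1.0]]
wrist_force: [-0.2, -0.1, 0.5]
gripper_width: 0.999
gripper_force: 0.0
```

```bash
python3 look.py w8; python3 lid.py w8 .12 .464 .058
```

```text
40.5 [0.4623 0.0569 0.1642] [  27.1    9.7  -26.1   -0.   -54.2 -116.1] [[-1.0, -0.018, 0.0], [-0.018, 1.0, 0.0], [-0.0, 0.0, -1.0]]
n [ 216  173   85   78 6199] z 0.1202 ((463.4698181152344, 56.482391357421875), (55.708438873291016, 55.938629150390625), 0.773796558380127)
```

Request:
jog_arm(plan="0 0 .7 0 0 0 -1;0 0 .9 0 0 0 -1;0 0 .9 0 0 0 -1;0 0 .7 0 0 0 -1;0 0 .43 0 0 0 -1;0 0 0 0 0 0 -1;0 0 0 0 0 0 1;0 0 0 0 0 0 1;0 0 0 0 0 0 1;0 0 0 0 0 0 1")

```text
time_s: 41.55
tcp_pos: [0.4626, 0.0571, 0.074]
ee_rot: [[-1.0, -0.018, 0.001], [-0.018, 1.0, 0.001], [-0.001, 0.001, -1.0]]
wrist_force: [-0.3, 0.1, -0.0]
gripper_width: 0.718
gripper_force: 0.0
```

Request:
jog_arm(plan="0 0 0 0 0 0 1;0 0 0 0 0 0 1;0 0 0 0 0 0 1;0 0 0 0 0 0 1;0 0 0 0 0 0 1;0 0 0 0 0 0 1;0 0 -.2 0 0 0 1;0 0 -.5 0 0 0 1;0 0 -.8 0 0 0 1;0 0 -.8 0 0 0 1")

```text
time_s: 42.55
tcp_pos: [0.4611, 0.0566, 0.1305]
ee_rot: [[-1.0, -0.017, -0.003], [-0.017, 1.0, -0.001], [0.003, -0.001, -1.0]]
wrist_force: [0.4, -0.3, -2.2]
gripper_width: 0.642
gripper_force: 30.0
```

Request:
jog_arm(plan="0 0 -.9 0 0 .4 1;0 0 -.9 0 0 .4 1;0 0 -.9 0 0 0 1;0 0 -.9 0 0 0 1;0 0 -.6 0 0 0 1;0 -.3 -.1 0 0 0 1;-.1 -.6 0 0 0 0 1;-.1 -.9 0 0 0 0 1;-.1 -.9 0 0 0 0 1;-.1 -.9 0 0 0 0 1")

```text
time_s: 43.55
tcp_pos: [0.4624, -0.0348, 0.2366]
ee_rot: [[-0.996, 0.094, -0.004], [0.094, 0.996, -0.0], [0.004, -0.0, -1.0]]
wrist_force: [0.7, 0.3, -3.2]
gripper_width: 0.642
gripper_force: 30.0
```

Request:
jog_arm(plan="-.1 -.9 0 0 0 0 1;-.1 -.9 0 0 0 0 1;0 -.9 0 0 0 0 1;0 -.9 0 0 0 0 1;0 -.8 0 0 0 0 1;0 -.5 0 0 0 0 1;0 -.16 0 0 0 0 1;0 0 0 0 0 0 1;0 0 0 0 0 0 1;0 0 0 0 0 0 1")

```text
time_s: 44.55
tcp_pos: [0.4569, -0.1594, 0.2383]
ee_rot: [[-0.996, 0.093, 0.0], [0.093, 0.996, 0.0], [0.0, 0.0, -1.0]]
wrist_force: [-0.2, 0.8, -2.4]
gripper_width: 0.643
gripper_force: 30.0
```

```bash
python3 look.py w9; python3 lid.py w9 .287 .458 -.160
```

```text
44.55 [ 0.4569 -0.1594  0.2383] [  0.    7.5 -17.2  -0.  -65.4 -95.4] [[-0.996, 0.093, 0.0], [0.093, 0.996, 0.0], [0.0, 0.0, -1.0]]
n [ 191  233  137   38 4702] z 0.2847 ((438.73406982421875, -157.73057556152344), (54.011356353759766, 16.502504348754883), 84.56307983398438)
```

The square caddy is centred over its rack, so down in stages.

Request:
jog_arm(plan="0 0 .4 0 0 0 1;0 0 .7 0 0 0 1;0 0 .8 0 0 0 1;0 0 .8 0 0 0 1;0 0 .7 0 0 0 1;0 0 .4 0 0 0 1;0 0 .1 0 0 0 1;0 0 0 0 0 0 1;0 0 0 0 0 0 1;0 0 0 0 0 0 1")

```text
time_s: 45.6
tcp_pos: [0.4575, -0.1601, 0.1417]
ee_rot: [[-0.996, 0.094, 0.002], [0.094, 0.996, -0.0], [-0.002, 0.0, -1.0]]
wrist_force: [0.6, -0.7, -2.4]
gripper_width: 0.646
gripper_force: 30.0
```

Request:
jog_arm(plan="0 0 .3 0 0 0 1;0 0 .4 0 0 0 1;0 0 .4 0 0 0 1;0 0 .4 0 0 0 1;0 0 .4 0 0 0 1;0 0 .2 0 0 0 1;0 0 .1 0 0 0 1;0 0 .05 0 0 0 1;0 0 0 0 0 0 1;0 0 0 0 0 0 1")

```text
time_s: 46.6
tcp_pos: [0.4571, -0.1601, 0.085]
ee_rot: [[-0.996, 0.094, 0.001], [0.094, 0.996, -0.0], [-0.001, -0.0, -1.0]]
wrist_force: [0.3, 0.1, -4.4]
gripper_width: 0.64
gripper_force: 30.0
```

Request:
jog_arm(plan="0 0 .05 0 0 0 1;0 0 .03 0 0 0 1;0 0 .02 0 0 0 1;0 0 .02 0 0 0 1;0 0 .02 0 0 0 1;0 0 0 0 0 0 1;0 0 0 0 0 0 1;0 0 0 0 0 0 1;0 0 0 0 0 0 1;0 0 0 0 0 0 1")

```text
time_s: 47.6
tcp_pos: [0.4569, -0.1601, 0.0818]
ee_rot: [[-0.996, 0.094, 0.0], [0.094, 0.996, -0.0], [-0.0, -0.0, -1.0]]
wrist_force: [-2.4, 1.3, 6.1]
gripper_width: 0.642
gripper_force: 30.0
```

Request:
jog_arm(plan="0 0 0 0 0 0 -1;0 0 0 0 0 0 -1;0 0 0 0 0 0 -1;0 0 0 0 0 0 -1;0 0 0 0 0 0 -1;0 0 -.4 0 0 0 -1;0 0 -1 0 0 0 -1;0 0 -1 0 0 0 -1;0 0 -1 0 0 0 -1;0 0 -1 0 0 0 -1")

```text
time_s: 48.6
tcp_pos: [0.4568, -0.1601, 0.193]
ee_rot: [[-0.996, 0.094, 0.001], [0.094, 0.996, -0.0], [-0.001, -0.0, -1.0]]
wrist_force: [0.3, -0.5, -0.4]
gripper_width: 1.002
gripper_force: 0.0
```

Request:
jog_arm(plan="0 0 -1 0 0 0 -1;0 0 -1 0 0 0 -1;0 0 -.6 0 0 0 -1;0 0 -.2 0 0 0 -1;0 0 0 0 0 0 -1;0 0 0 0 0 0 -1;0 0 0 0 0 0 -1;0 0 0 0 0 0 -1;0 0 0 0 0 0 -1;0 0 0 0 0 0 -1")

```text
time_s: 49.6
tcp_pos: [0.4568, -0.16, 0.2608]
ee_rot: [[-0.996, 0.094, -0.001], [0.094, 0.996, 0.0], [0.001, -0.0, -1.0]]
wrist_force: [-0.1, -0.6, 0.2]
gripper_width: 0.997
gripper_force: 0.0
```

```bash
python3 look.py w10; python3 lid.py w10 .128 .458 -.160; python3 - <<'E'
from h import *
p,d=r.capture("scene");cv2.imwrite("pics/s2.png",p[:,:,::-1])
E
```

```text
49.6 [ 0.4568 -0.16    0.2608] [ -0.    6.6 -14.9  -0.  -68.6 -95.4] [[-0.996, 0.094, -0.001], [0.094, 0.996, 0.0], [0.001, -0.0, -1.0]]
n [ 228  149   61   58 3335] z 0.1282 ((457.6716613769531, -160.3553466796875), (55.94150924682617, 55.332271575927734), 84.72064971923828)
```

View pics/s2.png

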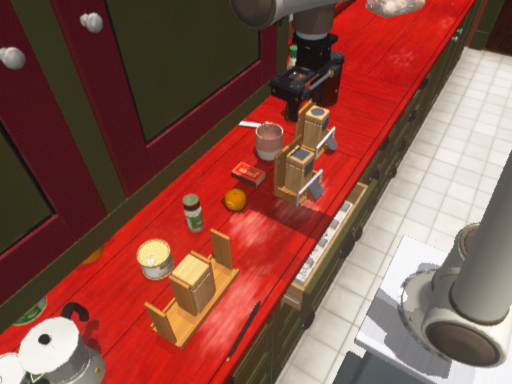

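Both tagged caddies stand in their racks: the square one at (300,165) and the round one at (317,125). The plain caddy and the bystanders are unmoved. Handing in.

```bash
python3 -c "
from station import r
print(r.finish_job())"
```

```text
the job is handed in; nothing more can be done
None
```

I stood both tagged caddies upright in the racks of their own shape, tags facing front, and handed the job in at about 50 s; the final check showed both within about 1 mm of the rack's middle in x, with the plain caddy and bystanders looking unmoved, but the hand-in gave no verdict.

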